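Air-dust the fan of an inverter unit on the indexing turntable

ROBOT

A 6-joint arm with a two-finger parallel gripper is mounted at the origin on the work surface. World frame = base frame: x ahead of the robot, y to its left, z up, the work surface at z = 0. Lengths are in m, angles in degrees, forces in N, time in s.
With the tool pointing down it reaches from about 0.4 to 0.825 m from the base axis. Payload 7 kg.
Tool frame: the origin (TCP) lies between the finger pads; the fingertips stand 19 mm ahead of it and the grasp point (between the pads) is the TCP (r.finger_overhang is the distance from the TCP to the fingertips, in m); z points along the fingers, y is the direction in which the jaws open and shut (so a half turn about z gives the same grasp; the last joint's range is limited). The gripper opens to 88 mm and grips with 3 to 60 N. Pads are 19 mm wide; open, the fingers measure 130 mm over their backs; the gripper's body (78 mm by 193 mm) begins 47 mm behind the grasp point.
Start: joints at [85.835, 20.546, 0.682, 0, -70.136, -16.507], TCP at [0.238, 0.632, 0.246] pointing down, gripper open.
Joint ranges: [-176.03, 176.03], [-82.01, 121.73], [-58.28, 71.71], [-173.87, 95.51], [-174.79, -0.11], [-173.66, 173.66]. Speed limits (degrees/s): [136.94, 136.94, 172.46, 180, 180, 180].

INTERFACE

Orientations are given as [roll, pitch, yaw] about the fixed x, y, z axes, in that order (R = Rz(yaw) Ry(pitch) Rx(roll)).
In Python, from plant import r, optics gives the robot as it stands. The module is installed in compiled form; this text tells all that it offers.
- The arm moves only by the tool step_arm, never from a script. Its argument "increments" is a list of rows, each an object of numbers: "tx", "ty", "tz": the shift along the world's x, y, z in mm; "ax", "ay", "az": the turn, a rotation vector about the world's x, y, z in degrees; "claw": the gripper command: -1 is shut, 1 is fully open, values between are in proportion. In form: [{"tx": .., "ty": .., "tz": .., "ax": .., "ay": .., "az": .., "claw": ..}, ...]. A call has 1 to 12 rows; each row shifts and turns the commanded pose from where the row before left it; what a row does not reach is not made up. A row lasts 1/10 s, in which the tool goes at most 50 mm and 8.59 degrees, less where a joint would pass 70% of its speed; a pose out of reach is approached as far as the arm can. A call with a gripper value outside its range is refused whole. The fingers move at their own pace and stop on an object; "newtons" is the grip in N (left out, the last holds). Time passes only in rows, so rows that do not move let the fingers close. It gives the time, the measured TCP pose, the force and the opening at its end, in the units of the state.
- r.get_state(): the state, without advancing time (a new reading comes with each control period).
- optics.capture(name): name is "scene" or "side" or "wrist"; returns a dict with "image" (420x560x3 uint8, blue, green, red), "depth" (420x560 float32, m along the optical axis (not along the pixel's ray), 0 where there is no reading), "fx", "fy", "cx", "cy" (pixels), "distortion" ([k1, k2, p1, p2, k3] as OpenCV has them; the pictures are not rectified), "R" (3x3) and "t" (3): a world point X has camera coordinates R X + t. Camera axes: x right, y down, z forward; pixel columns grow to the right and rows downward; lengths in m; the calibration is good to about 2 mm. A picture is of the moment at which its call begins.
- r.close_job(): hands the job in, once; it reports no verdict.
The state is a dict: "time_s": time; "joints": joint angles; "qd": joint speeds; "joint_torque": joint torques, N m; "tcp_pos": TCP position; "eef_rot": TCP orientation; "contact_force": force on the tool from outside, world axes, zero at the start; "moment": the same for the moment, N m; "gripper_width": finger opening in m.
Only numpy, scipy, OpenCV 4.12 (cv2) and the standard library are available. Lean on these libraries where they do the work, as an engineer would, in place of code of your own. Each camera call takes 0.05 s, during which the arm holds its last target. There are 200 camera calls.

TASK

Turn the turntable until it clicks into its detent with the unit's fan under the straw of the air-duster can, then press the can's cap fully down for a puff of air and let it spring back up. Do not puff before the fan is in place, do not lean hard on the cap (a light push is enough), and leave the turntable in its detent and the other things on the bench where they are.

Things in the scene. Friction and masses are not known exactly. Their poses are not given: they have to be found in the camera images.
- indexer: Fixture fixed to the bench. Origin: on the bench at the turntable axis, z up. An upright aluminium air-duster can (53 mm diameter, shoulder 127 mm above the bench) is clamped 200 mm along its +y. On its +x a block (top 40 mm up, 182 to 210 mm out) holds the detent roller. The turntable is a grey disc, 300 mm diameter, top 28 mm up; on it an open white inverter unit 240 x 150 mm, walls up to 74 mm.
- turntable (a joint): Turntable angle (rad), grows anticlockwise from above; 0 = in the detent with the fan under the straw; travel -0.5 to 2.3, starts between 0.7 and 1.6. Stiff, stays where left (2 N at the peg turns it, about 6 N to click in). The detent draws it in from within about 0.08; pushed further it clicks out the other side and can be pushed back.
- peg_top (a point): Centre of the top of the plain upright steel peg on the turntable, for pushing it round: 14 mm diameter, 62 mm tall from the disc, top 90 mm above the bench, 115 mm from the turntable axis, beside the middle of a long side of the unit (40 mm from its wall); from above, a quarter turn anticlockwise from the fan.
- fan (a point): Centre of the top of the fan: square, black, 52 x 52 mm, 62 mm above the bench, 83 mm from the turntable axis. It moves with the turntable. Its hub and seven grey blades face up.
- cap_top (a point): Centre of the top face of the duster can's sprung cap: black, round, 25 mm diameter (top face 22 mm), 151 mm above the bench when up. It is pressed straight down. It moves with the cap.
- straw_tip (a point): Free end of the thin black straw (4 mm) that runs from the cap, sloping down towards the turntable axis; 112 mm above the bench, 112 mm from the turntable axis. It moves with the cap.
- cap (a joint): How far the cap is pressed down (m): 0 up, 0.008 fully down; 2 N starts it, about 8.5 N holds it fully down.
- flux_bottle: Bystander: white plastic bottle, 48 mm diameter, 95 mm tall, beside the can. Origin: centre of its underside.
- toroid: Bystander: copper coil, 40 mm diameter, 20 mm tall, beside the can. Origin: centre of its underside.
- driver: Bystander: screwdriver lying on the bench. Origin: underside.
- clip_tray: Bystander: low black open tray, 140 x 100 x 35 mm. Origin: centre of its underside.
- cup: Bystander: grey cup, 70 mm diameter, 75 mm tall. Origin: centre of its underside.
- heatsink: Bystander: finned aluminium block, 80 x 50 x 28 mm. Origin: centre of its underside.
- spool: Bystander: grey spool, 64 mm diameter, 30 mm tall. Origin: centre of its underside.

How it is judged (in metres and radians):
On the way, in this order (a step that is already met when the one before it is completed fails the run):
1. the turntable rests in its detent, the fan under the straw (value of joint turntable between -0.05 and 0.05 rad and value of joint cap below 0.0015 m), for 0.3 s.
2. the cap is pressed well down with the fan in place (value of joint turntable between -0.05 and 0.05 rad and value of joint cap above 0.005 m), for 0.05 s.
3. the cap is up again (all of step 1), for 0.1 s.
At the end, for the whole second after the job is handed in: The turntable is at rest in its detent with the fan under the straw (within 0.05 rad), the cap is up again (within 1.5 mm) after having been pressed at least 5 mm of its 8 mm, and the other things are where they were (within 30 mm) (all of step 3 and velocity of joint turntable between -0.05 and 0.05 rad/s); the robot touches nothing.
It fails at once if the cap is pressed (over 3 mm) while the fan is not under the straw (value of joint cap above 0.003 m and not (value of joint turntable between -0.08 and 0.08 rad)).
It fails at once if the cap is leaned on with more than 35 N (contact force between cap and the arm above 35 N).
It fails at once if another thing on the bench is moved more than 30 mm (distance of any of flux_bottle, toroid, driver, clip_tray, cup, heatsink, spool from where it was at the start of the episode above 0.03 m).
It also fails if it takes over 48 s, if anything falls off the work surface, if the arm or the gripper's body presses on something with over 40 N, if the wrist force passes 120 N, or if a joint passes its speed limit or range.

## Working session

There is one attempt and no reset: what is moved stays moved. The work goes in short steps, Python scripts to look and compute and a tool call to move; the robot and the scene stay as the last step left them, time stands still between calls to the robot, and variables do not carry over. Pictures are saved under pics/ and viewed, about 8 in all and at most 12, crops included, and the job is handed in when it is done.

Besides the shell and the picture viewer there is one more tool, called by a JSON object that holds its "method" and its "body", one argument or row to a line. step_arm: Moves the arm, as the interface text tells. Its arguments: {"type":"object","properties":{"increments":{"type":"array","items":{"type":"object","properties":{"tx":{"type":"number"},"ty":{"type":"number"},"tz":{"type":"number"},"ax":{"type":"number"},"ay":{"type":"number"},"az":{"type":"number"},"claw":{"type":"number"}}}},"newtons":{"type":"number"}},"required":["increments"]}

```bash
mkdir -p pics; cat > h.py <<'E'
import numpy as np, cv2
from plant import r, optics
def cap(n,save=None):
    c=optics.capture(n)
    if save: cv2.imwrite(f'pics/{save}.png',c['image'])
    np.savez(f'{n}.npz',**{k:np.array(v) for k,v in c.items()})
    return c
def K(c): return np.array([[c['fx'],0,c['cx']],[0,c['fy'],c['cy']],[0,0,1.]])
def ray(c,uv):
    p=cv2.undistortPoints(np.array(uv,float).reshape(-1,1,2),K(c),np.array(c['distortion'])).reshape(-1,2)
    d=np.c_[p,np.ones(len(p))]@np.array(c['R']); o=-np.array(c['R']).T@np.array(c['t']); return o,d
def onz(c,uv,z):
    o,d=ray(c,uv); return o+d*((z-o[2])/d[:,2])[:,None]
def proj(c,X):
    return cv2.projectPoints(np.array(X,float).reshape(-1,1,3),cv2.Rodrigues(np.array(c['R'],float))[0],np.array(c['t'],float),K(c),np.array(c['distortion'],float))[0].reshape(-1,2)
def cloud(c):
    d=c['depth']; v,u=np.indices(d.shape); 
    p=cv2.undistortPoints(np.c_[u.ravel(),v.ravel()].astype(float).reshape(-1,1,2),K(c),np.array(c['distortion'])).reshape(-1,2)
    P=np.c_[p,np.ones(len(p))]*d.reshape(-1,1)
    return ((P-np.array(c['t']))@np.array(c['R'])).reshape(d.shape+(3,))
E
python3 - <<'E'
from h import *
a=cap('scene','s1');b=cap('side','d1')
for c in(a,b): print(-np.array(c['R']).T@np.array(c['t']),c['fx'],c['R'][2])
print(r.get_state())
E
```

```text
[1.21359565 0.48373714 0.7278269 ] 407.412957821583 [-0.6802608  -0.46236029 -0.56874266]
[ 0.29888057 -0.73979515  1.0010481 ] 438.3988147447009 [ 0.1518574   0.63760088 -0.75525125]
{'time_s': 0.1, 'joints': array([ 8.58353106e+01,  2.05859043e+01,  6.39688328e-01, -1.69925070e-02,
       -7.01341862e+01, -1.65065461e+01]), 'qd': array([-0.04724299, -0.07260751,  0.30899103,  0.09026374,  0.07827817,
        0.00930736]), 'joint_torque': array([-2.03679003e-03, -5.84160805e+01,  2.93752563e+01,  7.01555505e+00,
        1.01738196e-02, -5.52959568e-05]), 'tcp_pos': array([0.23816629, 0.63116646, 0.24473984]), 'eef_rot': array([ 1.79918372e+02, -7.52958584e-03, -2.06770157e+01]), 'contact_force': array([ 0.6800938 ,  1.22709665, -1.18162774]), 'moment': array([0.05796619, 0.00852459, 0.00874782]), 'gripper_width': 0.08753087694274683}
```

View pics/s1.png

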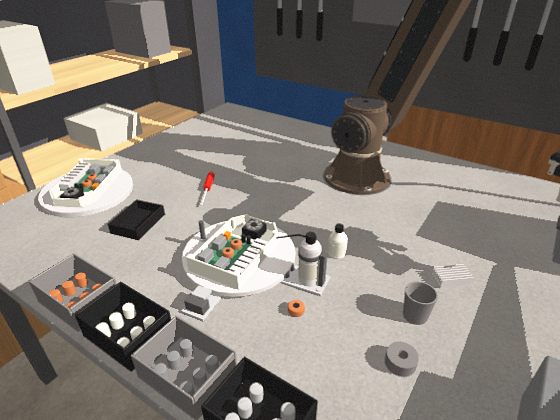

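View pics/d1.png

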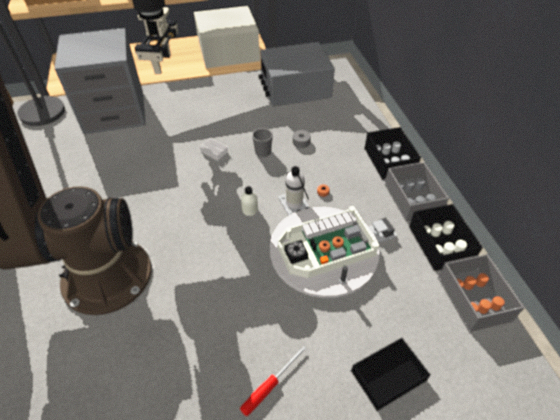

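```bash
python3 - <<'E'
from h import *
a=dict(np.load('scene.npz'));b=dict(np.load('side.npz'))
for n,c,uv in(('sc',a,[(311,236),(202,222),(255,226)]),('sd',b,[(295,170),(345,267),(295,249)])):
    P=cloud(c)
    for (u,v),z in zip(uv,(.151,.09,.062)): print(n,onz(c,[(u,v)],z),P[v,u])
    # disc / objects from cloud
    m=(P[...,2]>.024)&(P[...,2]<.032)&(c['depth']>0)&(P[...,0]<.95)&(P[...,0]>.3)&(abs(P[...,1])<.5)
    k,l,s,ce=cv2.connectedComponentsWithStats(m.astype(np.uint8)); 
    i=1+np.argmax(s[1:,4]); q=P[l==i]
    h=cv2.convexHull(q[:,:2].astype(np.float32)); print(s[i],cv2.minEnclosingCircle(h))
    m=((P[...,2]>.02)&(P[...,2]<.3)&(P[...,0]>.3)&(P[...,0]<.95)&(abs(P[...,1])<.45)).astype(np.uint8)
    k,l,s,ce=cv2.connectedComponentsWithStats(m)
    for i in range(1,k):
        if s[i,4]>40: q=P[l==i]; print('  ',s[i],np.percentile(q,[2,98],axis=0).round(3).tolist())
for n in('scene','side'):
    c=dict(np.load(n+'.npz')); x,y=(160,180) if n=='scene' else (200,130)
    im=cv2.resize(c['image'][y:y+150,x:x+200],None,fx=4,fy=4,interpolation=cv2.INTER_CUBIC); cv2.imwrite(f'pics/z_{n}.png',im)
E
```

```text
sc [[0.55982652 0.13017744 0.151     ]] [0.56156348 0.1311168  0.15253254]
sc [[ 0.59924108 -0.18005494  0.09      ]] [ 0.6001338  -0.17909038  0.09092683]
sc [[ 0.50543755 -0.0748335   0.062     ]] [ 0.50676561 -0.07378597  0.06324868]
[ 182  221  114   74 2530] ((0.586780309677124, -0.06781014800071716), 0.15393604338169098)
   [204 173  10  14  81] [[0.303, -0.429, 0.021], [0.374, -0.375, 0.028]]
   [111 202  53  33 365] [[0.549, -0.446, 0.02], [0.7, -0.368, 0.037]]
   [ 182  214  146   98 8600] [[0.471, -0.195, 0.024], [0.78, 0.16, 0.128]]
   [329 223  19  32 443] [[0.409, 0.117, 0.021], [0.442, 0.159, 0.097]]
   [  39  253  279  167 8934] [[0.857, -0.376, 0.021], [0.946, 0.31, 0.071]]
   [433 264  34  20 480] [[0.314, 0.382, 0.021], [0.392, 0.448, 0.031]]
   [ 62 281  13  12 116] [[0.905, -0.343, 0.022], [0.928, -0.32, 0.038]]
   [ 403  281   35   39 1049] [[0.483, 0.355, 0.022], [0.548, 0.417, 0.077]]
   [ 52 289  10  11  48] [[0.939, -0.342, 0.02], [0.949, -0.322, 0.037]]
   [288 300  17  12 121] [[0.639, 0.136, 0.02], [0.671, 0.169, 0.023]]
   [109 312  13  15 141] [[0.906, -
[... 1397 characters left out ...]
[[0.935, 0.081, 0.02], [0.949, 0.103, 0.04]]
   [405 180   9  10  70] [[0.901, 0.08, 0.022], [0.923, 0.106, 0.038]]
   [241 186  17  26 332] [[0.395, 0.108, 0.023], [0.439, 0.142, 0.097]]
   [ 270  206  125   91 8043] [[0.451, -0.211, 0.024], [0.761, 0.059, 0.07]]
   [432 223  11  11  83] [[0.9, -0.099, 0.021], [0.925, -0.074, 0.04]]
   [444 222   8  10  54] [[0.938, -0.099, 0.02], [0.95, -0.077, 0.04]]
   [477 274  10  11  64] [[0.937, -0.28, 0.021], [0.949, -0.257, 0.038]]
   [479 297  23  15 191] [[0.902, -0.349, 0.021], [0.949, -0.326, 0.039]]
   [352 338  75  49 464] [[0.547, -0.448, 0.021], [0.698, -0.373, 0.037]]
   [246 375  33  37 357] [[0.301, -0.435, 0.02], [0.373, -0.382, 0.028]]
```

View pics/z_scene.png

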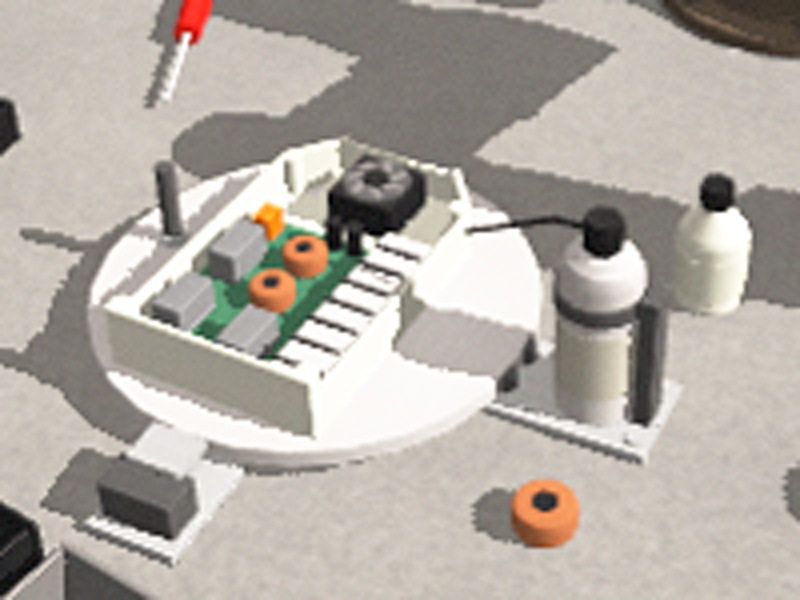

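View pics/z_side.png

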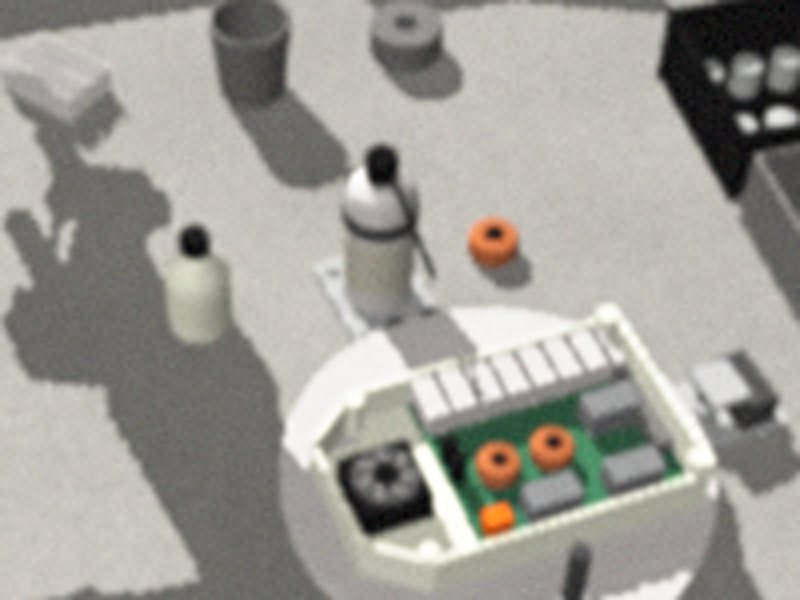

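The scene view shows the peg top at about (201,222), the cap at (311.5,233.5) and the fan at (254,228). The side view has the peg at (345,268), the cap at (295,168) and the fan at (295,249). The measured radii fit the given sizes: peg 115 mm and can 198 mm from the axis. The angle is about +1.53 rad, so I'll move over the peg.

{"method": "step_arm", "body": {
  "increments": [
    {"tx":15,"ty":-34,"az":-2.6,"claw":1},
    {"tx":15,"ty":-34,"az":-2.6,"claw":1},
    {"tx":15,"ty":-34,"az":-2.6,"claw":1},
    {"tx":15,"ty":-34,"az":-2.6,"claw":1},
    {"tx":15,"ty":-34,"az":-2.6,"claw":1},
    {"tx":15,"ty":-34,"az":-2.6,"claw":1},
    {"tx":15,"ty":-34,"az":-2.6,"claw":1},
    {"tx":15,"ty":-34,"az":-2.6,"claw":1},
    {"tx":15,"ty":-34,"az":-2.6,"claw":1},
    {"tx":15,"ty":-34,"az":-2.6,"claw":1},
    {"tx":15,"ty":-34,"az":-2.6,"claw":1},
    {"tx":15,"ty":-34,"az":-2.6,"claw":1}
  ]
}}

```text
$.increments[0]: bad value
```

{"method": "step_arm", "body": {
  "increments": [
    {"tx":15,"ty":-34,"az":-2.6,"claw":1},
    {"tx":15,"ty":-34,"az":-2.6,"claw":1},
    {"tx":15,"ty":-34,"az":-2.6,"claw":1},
    {"tx":15,"ty":-34,"az":-2.6,"claw":1},
    {"tx":15,"ty":-34,"az":-2.6,"claw":1},
    {"tx":15,"ty":-34,"az":-2.6,"claw":1},
    {"tx":15,"ty":-34,"az":-2.6,"claw":1},
    {"tx":15,"ty":-34,"az":-2.6,"claw":1},
    {"tx":15,"ty":-34,"az":-2.6,"claw":1},
    {"tx":15,"ty":-34,"az":-2.6,"claw":1},
    {"tx":15,"ty":-34,"az":-2.6,"claw":1},
    {"tx":15,"ty":-34,"az":-2.6,"claw":1},
    {"claw":1},
    {"claw":1}
  ]
}}

```text
$.increments[0]: bad value
```

{"method": "step_arm", "body": {
  "increments": [
    {"tx":15,"ty":-34,"tz":0,"ax":0,"ay":0,"az":-2.6,"claw":1}
  ]
}}

```text
time_s: 0.2
tcp_pos: [0.2522, 0.5993, 0.2438]
eef_rot: [179.9, -0.0, -23.2]
contact_force: [0.1, -0.9, -0.3]
gripper_width: 0.0877
```

All keys are needed in each row.

{"method": "step_arm", "body": {
  "increments": [
    {"tx":15,"ty":-34,"tz":0,"ax":0,"ay":0,"az":-2.6,"claw":1},
    {"tx":15,"ty":-34,"tz":0,"ax":0,"ay":0,"az":-2.6,"claw":1},
    {"tx":15,"ty":-34,"tz":0,"ax":0,"ay":0,"az":-2.6,"claw":1},
    {"tx":15,"ty":-34,"tz":0,"ax":0,"ay":0,"az":-2.6,"claw":1},
    {"tx":15,"ty":-34,"tz":0,"ax":0,"ay":0,"az":-2.6,"claw":1},
    {"tx":15,"ty":-34,"tz":0,"ax":0,"ay":0,"az":-2.6,"claw":1},
    {"tx":15,"ty":-34,"tz":0,"ax":0,"ay":0,"az":-2.6,"claw":1},
    {"tx":15,"ty":-34,"tz":0,"ax":0,"ay":0,"az":-2.6,"claw":1},
    {"tx":15,"ty":-34,"tz":0,"ax":0,"ay":0,"az":-2.6,"claw":1},
    {"tx":15,"ty":-34,"tz":0,"ax":0,"ay":0,"az":-2.6,"claw":1},
    {"tx":15,"ty":-34,"tz":0,"ax":0,"ay":0,"az":-2.6,"claw":1},
    {"tx":15,"ty":-34,"tz":0,"ax":0,"ay":0,"az":-2.6,"claw":1}
  ]
}}

```text
time_s: 1.4
tcp_pos: [0.4334, 0.188, 0.2455]
eef_rot: [180.0, 0.0, -54.6]
contact_force: [-0.2, 0.9, 0.5]
gripper_width: 0.0878
```

{"method": "step_arm", "body": {
  "increments": [
    {"tx":15,"ty":-34,"tz":0,"ax":0,"ay":0,"az":-2.6,"claw":1},
    {"tx":15,"ty":-34,"tz":0,"ax":0,"ay":0,"az":-2.6,"claw":1},
    {"tx":15,"ty":-34,"tz":0,"ax":0,"ay":0,"az":-2.6,"claw":1},
    {"tx":15,"ty":-34,"tz":0,"ax":0,"ay":0,"az":-2.6,"claw":1},
    {"tx":15,"ty":-34,"tz":0,"ax":0,"ay":0,"az":-2.6,"claw":1},
    {"tx":15,"ty":-34,"tz":0,"ax":0,"ay":0,"az":-2.6,"claw":1},
    {"tx":15,"ty":-34,"tz":0,"ax":0,"ay":0,"az":-2.6,"claw":1},
    {"tx":15,"ty":-34,"tz":0,"ax":0,"ay":0,"az":-2.6,"claw":1},
    {"tx":15,"ty":-34,"tz":0,"ax":0,"ay":0,"az":-2.6,"claw":1},
    {"tx":15,"ty":-34,"tz":0,"ax":0,"ay":0,"az":-2.6,"claw":1},
    {"tx":15,"ty":-34,"tz":0,"ax":0,"ay":0,"az":-2.6,"claw":1},
    {"tx":0,"ty":0,"tz":0,"ax":0,"ay":0,"az":0,"claw":1}
  ]
}}

```text
time_s: 2.6
tcp_pos: [0.599, -0.1879, 0.2441]
eef_rot: [179.9, -0.0, -83.3]
contact_force: [-0.6, 0.6, -0.8]
gripper_width: 0.0878
```

```bash
python3 - <<'E'
from h import *
c=cap('wrist','w1'); s=r.get_state()
print(s['tcp_pos'],s['eef_rot'],-c['R'].T@c['t'],c['R'][2])
print(proj(c,[[.599,-.183,.09],[.553,.126,.151],[.585,-.069,.028]]))
E
```

```text
[ 0.59826582 -0.18632787  0.24415343] [ 1.79878131e+02  1.81276242e-02 -8.32503643e+01] [ 0.60811713 -0.26033976  0.38263835] [-0.03329825  0.26896158 -0.96257514]
[[282.01492054 210.37353185]
 [290.68200372 487.91935474]
 [282.5369247  284.05718423]]
```

View pics/w1.png

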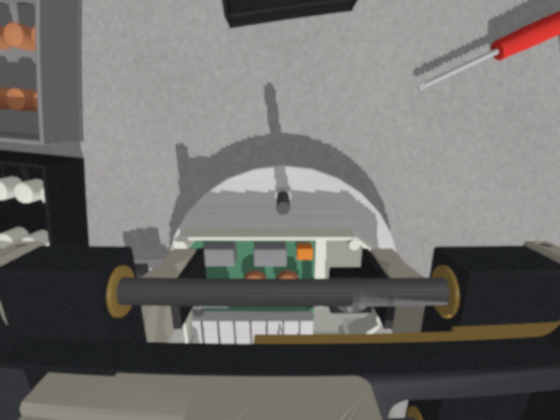

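The wrist view shows the peg top at about (283,209) against a predicted (282,210), so the peg position is confirmed. I'll descend around it and close to about 22 mm to cage it.

{"method": "step_arm", "body": {
  "increments": [
    {"tx":0.5,"ty":3,"tz":-25,"ax":0,"ay":0,"az":0,"claw":0.6},
    {"tx":0,"ty":0,"tz":-25,"ax":0,"ay":0,"az":0,"claw":0.3},
    {"tx":0,"ty":0,"tz":-25,"ax":0,"ay":0,"az":0,"claw":0},
    {"tx":0,"ty":0,"tz":-25,"ax":0,"ay":0,"az":0,"claw":0},
    {"tx":0,"ty":0,"tz":-25,"ax":0,"ay":0,"az":0,"claw":0},
    {"tx":0,"ty":0,"tz":-25,"ax":0,"ay":0,"az":0,"claw":0},
    {"tx":0,"ty":0,"tz":-21,"ax":0,"ay":0,"az":0,"claw":0},
    {"tx":0,"ty":0,"tz":0,"ax":0,"ay":0,"az":0,"claw":-0.3},
    {"tx":0,"ty":0,"tz":0,"ax":0,"ay":0,"az":0,"claw":-0.5},
    {"tx":0,"ty":0,"tz":0,"ax":0,"ay":0,"az":0,"claw":-0.5},
    {"tx":0,"ty":0,"tz":0,"ax":0,"ay":0,"az":0,"claw":-0.5}
  ],
  "newtons": 5
}}

```text
time_s: 3.75
tcp_pos: [0.5996, -0.1813, 0.0761]
eef_rot: [-179.9, -0.0, -83.1]
contact_force: [-0.4, 0.3, 0.1]
gripper_width: 0.023
```

```bash
python3 - <<'E'
from h import *
b=cap('side')
im=b['image'][170:320,230:430]; cv2.imwrite('pics/d2.png',cv2.resize(im,None,fx=3.5,fy=3.5))
import numpy as np
O=np.array([.585,-.069]);R=.115
th0=np.radians(-83.0); th1=np.radians(189.3-360)
t=np.linspace(th0,th1,25); P=O+R*np.c_[np.cos(t),np.sin(t)]
print(np.round(np.diff(P,axis=0)*1000,1).tolist(),np.degrees(t[1]-t[0]),P[-1])
E
```

```text
[[-7.3, -0.7], [-7.3, -0.2], [-7.3, 0.3], [-7.3, 0.7], [-7.2, 1.2], [-7.1, 1.7], [-7.0, 2.1], [-6.9, 2.6], [-6.7, 3.0], [-6.5, 3.4], [-6.3, 3.8], [-6.0, 4.2], [-5.7, 4.6], [-5.4, 4.9], [-5.1, 5.3], [-4.7, 5.6], [-4.4, 5.9], [-4.0, 6.1], [-3.6, 6.4], [-3.2, 6.6], [-2.8, 6.8], [-2.3, 7.0], [-1.9, 7.1], [-1.4, 7.2]] -3.654166666666664 [ 0.47151159 -0.08758444]
```

View pics/d2.png

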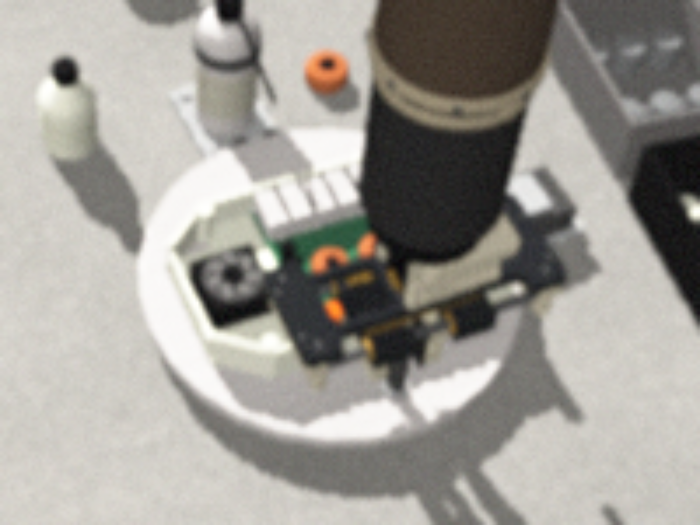

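The gripper straddles the peg, with no contact force. Pushing it clockwise along the arc.

{"method": "step_arm", "body": {
  "increments": [
    {"tx":-7.3,"ty":-1.7,"tz":0,"ax":0,"ay":0,"az":-3.6,"claw":-0.5},
    {"tx":-7.3,"ty":-0.2,"tz":0,"ax":0,"ay":0,"az":-3.6,"claw":-0.5},
    {"tx":-7.3,"ty":0.3,"tz":0,"ax":0,"ay":0,"az":-3.6,"claw":-0.5},
    {"tx":-7.3,"ty":0.7,"tz":0,"ax":0,"ay":0,"az":-3.6,"claw":-0.5},
    {"tx":-7.2,"ty":1.2,"tz":0,"ax":0,"ay":0,"az":-3.6,"claw":-0.5},
    {"tx":-7.1,"ty":1.7,"tz":0,"ax":0,"ay":0,"az":-3.6,"claw":-0.5},
    {"tx":-7.0,"ty":2.1,"tz":0,"ax":0,"ay":0,"az":-3.6,"claw":-0.5},
    {"tx":-6.9,"ty":2.6,"tz":0,"ax":0,"ay":0,"az":-3.6,"claw":-0.5},
    {"tx":-6.7,"ty":3.0,"tz":0,"ax":0,"ay":0,"az":-3.6,"claw":-0.5},
    {"tx":-6.5,"ty":3.4,"tz":0,"ax":0,"ay":0,"az":-3.6,"claw":-0.5},
    {"tx":-6.3,"ty":3.8,"tz":0,"ax":0,"ay":0,"az":-3.6,"claw":-0.5},
    {"tx":-6.0,"ty":4.2,"tz":0,"ax":0,"ay":0,"az":-3.6,"claw":-0.5}
  ]
}}

```text
time_s: 5.0
tcp_pos: [0.5168, -0.1606, 0.0757]
eef_rot: [-179.9, 0.1, -126.4]
contact_force: [2.6, -1.1, -0.3]
gripper_width: 0.0218
```

{"method": "step_arm", "body": {
  "increments": [
    {"tx":-5.7,"ty":4.6,"tz":0,"ax":0,"ay":0,"az":-3.6,"claw":-0.5},
    {"tx":-5.4,"ty":4.9,"tz":0,"ax":0,"ay":0,"az":-3.6,"claw":-0.5},
    {"tx":-5.1,"ty":5.3,"tz":0,"ax":0,"ay":0,"az":-3.6,"claw":-0.5},
    {"tx":-4.7,"ty":5.6,"tz":0,"ax":0,"ay":0,"az":-3.6,"claw":-0.5},
    {"tx":-4.4,"ty":5.9,"tz":0,"ax":0,"ay":0,"az":-3.6,"claw":-0.5},
    {"tx":-4.0,"ty":6.1,"tz":0,"ax":0,"ay":0,"az":-3.6,"claw":-0.5},
    {"tx":-3.6,"ty":6.4,"tz":0,"ax":0,"ay":0,"az":-3.6,"claw":-0.5},
    {"tx":-3.2,"ty":6.6,"tz":0,"ax":0,"ay":0,"az":-3.6,"claw":-0.5},
    {"tx":-2.8,"ty":6.8,"tz":0,"ax":0,"ay":0,"az":-3.6,"claw":-0.5}
  ]
}}

```text
time_s: 5.9
tcp_pos: [0.4784, -0.108, 0.0757]
eef_rot: [-179.9, 0.2, -158.8]
contact_force: [2.6, -1.6, -0.6]
gripper_width: 0.0223
```

{"method": "step_arm", "body": {
  "increments": [
    {"tx":-2.3,"ty":7.0,"tz":0,"ax":0,"ay":0,"az":-3.6,"claw":-0.5},
    {"tx":-1.0,"ty":3.5,"tz":0,"ax":0,"ay":0,"az":-3.6,"claw":-0.5},
    {"tx":0,"ty":0,"tz":0,"ax":0,"ay":0,"az":-2,"claw":-0.5}
  ]
}}

```text
time_s: 6.2
tcp_pos: [0.4747, -0.0974, 0.0756]
eef_rot: [-180.0, 0.2, -168.0]
contact_force: [0.6, -0.4, 0.2]
gripper_width: 0.0218
```

{"method": "step_arm", "body": {
  "increments": [
    {"tx":-0.6,"ty":3,"tz":0,"ax":0,"ay":0,"az":-2,"claw":-0.5},
    {"tx":0,"ty":0,"tz":0,"ax":0,"ay":0,"az":0,"claw":-0.5}
  ]
}}

```text
time_s: 6.4
tcp_pos: [0.4736, -0.0945, 0.0754]
eef_rot: [-180.0, 0.1, -169.9]
contact_force: [-0.7, -0.6, 0.1]
gripper_width: 0.0217
```

{"method": "step_arm", "body": {
  "increments": [
    {"tx":-0.4,"ty":3,"tz":0,"ax":0,"ay":0,"az":0,"claw":-0.5},
    {"tx":0,"ty":0,"tz":0,"ax":0,"ay":0,"az":0,"claw":-0.5}
  ]
}}

```text
time_s: 6.6
tcp_pos: [0.4727, -0.0915, 0.0748]
eef_rot: [180.0, 0.0, -169.8]
contact_force: [0.2, -0.4, 0.0]
gripper_width: 0.0216
```

```bash
python3 - <<'E'
from h import *
b=cap('side');a=cap('scene')
x=cv2.resize(b['image'][140:320,230:430],None,fx=2.8,fy=2.8)[:500]
y=cv2.resize(a['image'][170:330,150:370],None,fx=2.8*200/220,fy=2.8*200/220)
h=max(x.shape[0],y.shape[0]); p=lambda i:cv2.copyMakeBorder(i,0,h-i.shape[0],0,0,0)
cv2.imwrite('pics/e3.png',cv2.resize(np.hstack([p(x),p(y)]),(800,int(800*h/1120))))
E
```

```text
(no output)
```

View pics/e3.png

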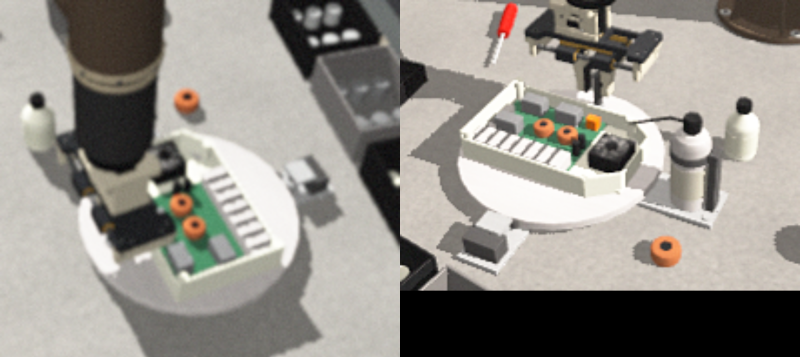

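Contact force fell from about 3 N to 0 and stayed there over the last 6 mm, so the peg seems to have jumped ahead into the detent. I'll lift off and check.

{"method": "step_arm", "body": {
  "increments": [
    {"tx":0,"ty":0,"tz":0,"ax":0,"ay":0,"az":0,"claw":-0.3},
    {"tx":0,"ty":0,"tz":0,"ax":0,"ay":0,"az":0,"claw":-0.3},
    {"tx":0,"ty":0,"tz":20,"ax":0,"ay":0,"az":0,"claw":-0.3},
    {"tx":0,"ty":0,"tz":30,"ax":0,"ay":0,"az":0,"claw":-0.3},
    {"tx":0,"ty":0,"tz":40,"ax":0,"ay":0,"az":0,"claw":-0.3},
    {"tx":0,"ty":0,"tz":40,"ax":0,"ay":0,"az":0,"claw":-0.6},
    {"tx":0,"ty":0,"tz":30,"ax":0,"ay":0,"az":0,"claw":-1},
    {"tx":-10,"ty":-40,"tz":0,"ax":0,"ay":0,"az":0,"claw":-1},
    {"tx":-10,"ty":-40,"tz":0,"ax":0,"ay":0,"az":0,"claw":-1},
    {"tx":-10,"ty":-40,"tz":0,"ax":0,"ay":0,"az":0,"claw":-1}
  ]
}}

```text
time_s: 7.7
tcp_pos: [0.4423, -0.2126, 0.235]
eef_rot: [-180.0, 0.1, -169.8]
contact_force: [1.2, 0.2, -0.1]
gripper_width: 0.001
```

```bash
python3 - <<'E'
from h import *
a=cap('scene');b=cap('side')
for n,c,(x,y) in(('scene',a,(200,190)),('side',b,(240,150))):
    cv2.imwrite(f'pics/f_{n}.png',cv2.resize(c['image'][y:y+120,x:x+160],None,fx=5,fy=5,interpolation=cv2.INTER_CUBIC))
    print(n,(proj(c,[[.4715,-.0876,.09],[.553,.126,.151],[.567,.042,.112],[.585-.0134,-.069+.0819,.062]])-[x,y])*5)
E
```

```text
scene [[291.18420349 101.61349714]
 [554.62228905 219.36397297]
 [387.87451066 239.07981463]
 [335.86132274 301.69679292]]
side [[226.06126605 478.76715687]
 [273.23655402  88.59630573]
 [335.82621295 237.75968262]
 [354.24379435 333.78620688]]
```

View pics/f_scene.png

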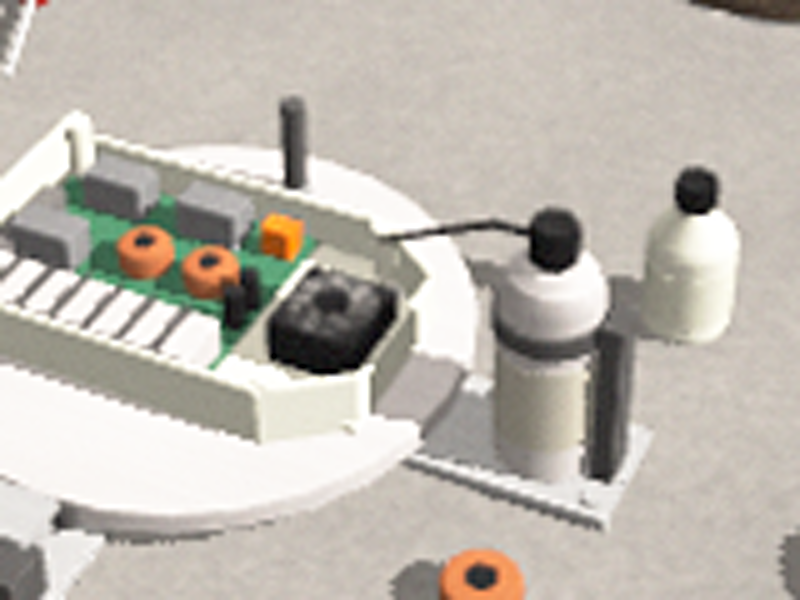

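View pics/f_side.png

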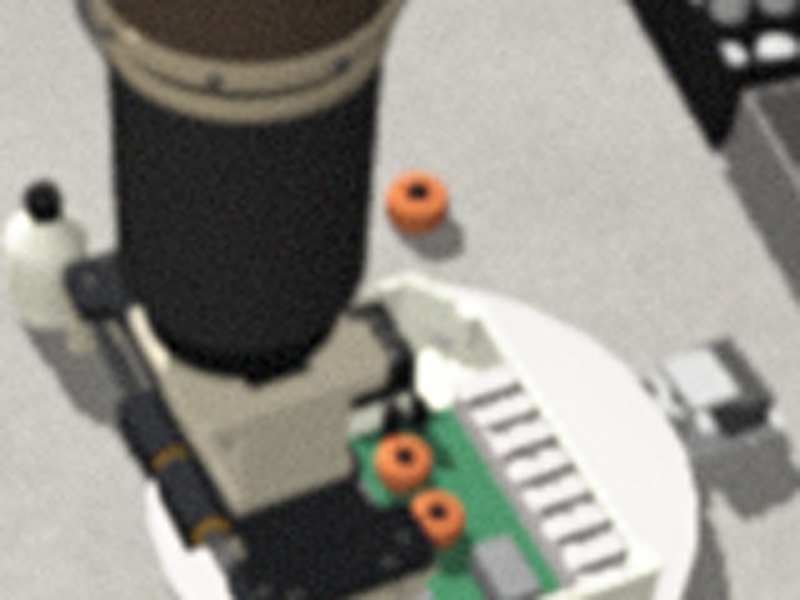

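In the scene crop the peg top is at (292,101), predicted (291,102). The fan is at (334,300), predicted (336,302), and the cap at (554,218), predicted (555,219). The table is therefore at about 0 rad, in its detent. I'll move over the cap with the fingers shut, turned 90° so they sit across the straw.

{"method": "step_arm", "body": {
  "increments": [
    {"tx":9.2,"ty":28.2,"tz":0,"ax":0,"ay":0,"az":7.5,"claw":-1},
    {"tx":9.2,"ty":28.2,"tz":0,"ax":0,"ay":0,"az":7.5,"claw":-1},
    {"tx":9.2,"ty":28.2,"tz":0,"ax":0,"ay":0,"az":7.5,"claw":-1},
    {"tx":9.2,"ty":28.2,"tz":0,"ax":0,"ay":0,"az":7.5,"claw":-1},
    {"tx":9.2,"ty":28.2,"tz":0,"ax":0,"ay":0,"az":7.5,"claw":-1},
    {"tx":9.2,"ty":28.2,"tz":0,"ax":0,"ay":0,"az":7.5,"claw":-1},
    {"tx":9.2,"ty":28.2,"tz":0,"ax":0,"ay":0,"az":7.5,"claw":-1},
    {"tx":9.2,"ty":28.2,"tz":0,"ax":0,"ay":0,"az":7.5,"claw":-1},
    {"tx":9.2,"ty":28.2,"tz":0,"ax":0,"ay":0,"az":7.5,"claw":-1},
    {"tx":9.2,"ty":28.2,"tz":0,"ax":0,"ay":0,"az":7.5,"claw":-1},
    {"tx":9.2,"ty":28.2,"tz":0,"ax":0,"ay":0,"az":7.5,"claw":-1},
    {"tx":9.2,"ty":28.2,"tz":0,"ax":0,"ay":0,"az":7.5,"claw":-1}
  ]
}}

```text
time_s: 9.0
tcp_pos: [0.5531, 0.1284, 0.2344]
eef_rot: [180.0, 0.0, -79.5]
contact_force: [0.6, -0.5, 0.4]
gripper_width: -0.0001
```

{"method": "step_arm", "body": {
  "increments": [
    {"tx":0,"ty":0,"tz":-20,"ax":0,"ay":0,"az":0,"claw":-1},
    {"tx":0,"ty":0,"tz":-20,"ax":0,"ay":0,"az":0,"claw":-1},
    {"tx":0,"ty":0,"tz":0,"ax":0,"ay":0,"az":0,"claw":-1}
  ]
}}

```text
time_s: 9.3
tcp_pos: [0.5513, 0.1267, 0.1917]
eef_rot: [179.7, -0.1, -79.9]
contact_force: [-0.7, -1.1, -0.3]
gripper_width: 0.0007
```

```bash
python3 - <<'E'
from h import *
a=cap('scene'); s=r.get_state(); print(s['tcp_pos'],s['contact_force'])
x,y=240,170
cv2.imwrite('pics/g.png',cv2.resize(a['image'][y:y+120,x:x+160],None,fx=4,fy=4,interpolation=cv2.INTER_CUBIC))
t=s['tcp_pos']; print((proj(a,[[t[0],t[1],t[2]-.019],[.553,.126,.151]])-[x,y])*4)
E
```

```text
[0.55226271 0.12669208 0.19347359] [ 0.31980567 -0.47322543 -0.04897721]
[[287.07331602 222.61939614]
 [283.69783124 255.49117838]]
```

View pics/g.png

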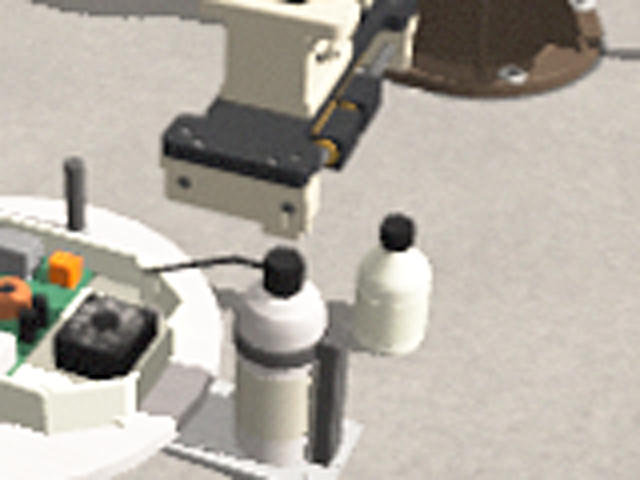

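The fingertips at about (290,230) are right over the cap at (284,255), with a 23 mm gap. Pressing in small steps.

{"method": "step_arm", "body": {
  "increments": [
    {"tx":0,"ty":0,"tz":-10,"ax":0,"ay":0,"az":0,"claw":-1},
    {"tx":0,"ty":0,"tz":-8,"ax":0,"ay":0,"az":0,"claw":-1},
    {"tx":0,"ty":0,"tz":-4,"ax":0,"ay":0,"az":0,"claw":-1},
    {"tx":0,"ty":0,"tz":-2,"ax":0,"ay":0,"az":0,"claw":-1},
    {"tx":0,"ty":0,"tz":-1,"ax":0,"ay":0,"az":0,"claw":-1}
  ]
}}

```text
time_s: 9.85
tcp_pos: [0.553, 0.1265, 0.1697]
eef_rot: [180.0, -0.0, -79.9]
contact_force: [-2.3, -0.0, 2.9]
gripper_width: 0.0004
```

{"method": "step_arm", "body": {
  "increments": [
    {"tx":0,"ty":0,"tz":-2,"ax":0,"ay":0,"az":0,"claw":-1},
    {"tx":0,"ty":0,"tz":0,"ax":0,"ay":0,"az":0,"claw":-1}
  ]
}}

```text
time_s: 10.05
tcp_pos: [0.5531, 0.1265, 0.1678]
eef_rot: [-180.0, -0.0, -79.9]
contact_force: [-1.1, -1.2, 4.0]
gripper_width: 0.0007
```

{"method": "step_arm", "body": {
  "increments": [
    {"tx":0,"ty":0,"tz":-2,"ax":0,"ay":0,"az":0,"claw":-1},
    {"tx":0,"ty":0,"tz":0,"ax":0,"ay":0,"az":0,"claw":-1}
  ]
}}

```text
time_s: 10.25
tcp_pos: [0.5531, 0.1266, 0.1657]
eef_rot: [-180.0, -0.0, -79.9]
contact_force: [-2.7, -1.9, 6.2]
gripper_width: 0.0007
```

{"method": "step_arm", "body": {
  "increments": [
    {"tx":0,"ty":0,"tz":-2,"ax":0,"ay":0,"az":0,"claw":-1},
    {"tx":0,"ty":0,"tz":0,"ax":0,"ay":0,"az":0,"claw":-1}
  ]
}}

```text
time_s: 10.45
tcp_pos: [0.5531, 0.1266, 0.1639]
eef_rot: [-180.0, -0.0, -79.9]
contact_force: [-3.2, -1.1, 6.9]
gripper_width: 0.0004
```

{"method": "step_arm", "body": {
  "increments": [
    {"tx":0,"ty":0,"tz":-1,"ax":0,"ay":0,"az":0,"claw":-1},
    {"tx":0,"ty":0,"tz":0,"ax":0,"ay":0,"az":0,"claw":-1}
  ]
}}

```text
time_s: 10.65
tcp_pos: [0.5531, 0.1266, 0.1631]
eef_rot: [-180.0, -0.0, -79.9]
contact_force: [-4.6, -1.7, 7.7]
gripper_width: 0.0005
```

{"method": "step_arm", "body": {
  "increments": [
    {"tx":0,"ty":0,"tz":-1.2,"ax":0,"ay":0,"az":0,"claw":-1},
    {"tx":0,"ty":0,"tz":0,"ax":0,"ay":0,"az":0,"claw":-1}
  ]
}}

```text
time_s: 10.85
tcp_pos: [0.5531, 0.1266, 0.1623]
eef_rot: [-180.0, -0.0, -79.9]
contact_force: [-4.2, -1.2, 9.2]
gripper_width: 0.0004
```

```bash
python3 - <<'E'
from h import *
a=cap('scene'); s=r.get_state(); print(s['tcp_pos'],s['contact_force'])
E
```

```text
[0.55314414 0.12658478 0.16230269] [-5.35285716 -2.04101986  9.27881438]
```

{"method": "step_arm", "body": {
  "increments": [
    {"tx":0,"ty":0,"tz":4,"ax":0,"ay":0,"az":0,"claw":-1},
    {"tx":0,"ty":0,"tz":6,"ax":0,"ay":0,"az":0,"claw":-1},
    {"tx":0,"ty":0,"tz":20,"ax":0,"ay":0,"az":0,"claw":-1},
    {"tx":0,"ty":0,"tz":30,"ax":0,"ay":0,"az":0,"claw":-1},
    {"tx":0,"ty":0,"tz":30,"ax":0,"ay":0,"az":0,"claw":-1},
    {"tx":0,"ty":0,"tz":20,"ax":0,"ay":0,"az":0,"claw":-1},
    {"tx":0,"ty":0,"tz":0,"ax":0,"ay":0,"az":0,"claw":-1}
  ]
}}

```text
time_s: 11.6
tcp_pos: [0.5548, 0.1276, 0.2747]
eef_rot: [-179.6, 0.1, -79.9]
contact_force: [0.8, -0.3, 0.1]
gripper_width: 0.0003
```

```bash
python3 - <<'E'
from h import *
b=dict(np.load('scene.npz')); a=cap('scene'); s=r.get_state(); print(s['tcp_pos'],s['contact_force'])
x,y=200,190
f=lambda c:cv2.resize(c['image'][y:y+120,x:x+160],None,fx=2.5,fy=2.5,interpolation=cv2.INTER_CUBIC)
cv2.imwrite('pics/h.png',np.hstack([f(b),f(a)]))
E
```

```text
[0.55391108 0.12733969 0.27278309] [-0.63577614  0.23876706  0.25075988]
```

View pics/h.png

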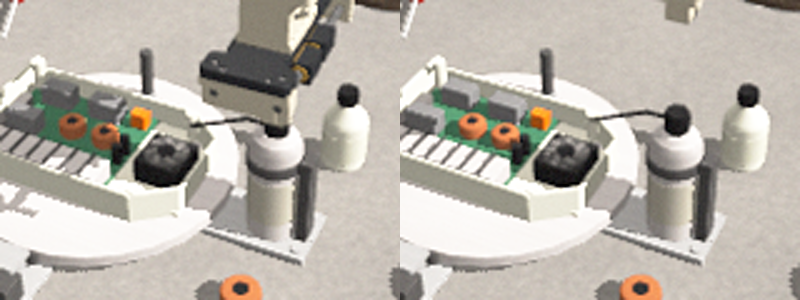

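The left half shows the cap pressed down with its straw lowered. The right half shows the cap sprung back at about (677,112), with the peg, fan and bystanders unchanged. Handing in.

```bash
python3 -c "
from plant import r
print(r.close_job())"
```

```text
the job is handed in; nothing more can be done
None
```

The job is done and handed in at about 12 s of the 48 s allowed; closing it gave no verdict.

- **Turntable:** I caged the peg loosely between the fingers and pushed it about 88° clockwise. The push force fell from about 3 N to about 0 as it went into the detent. Afterwards, in the scene view, the peg, fan and cap were each within about half a pixel of their predicted positions for angle 0.
- **Cap:** I pressed it in small steps with the closed fingertips to about 7.7 mm of its 8 mm. The vertical force peaked at about 9.3 N, with about 6 N sideways.
- **Final state:** The last picture shows the cap back up, the peg and fan unmoved, and the bottle and coil in place. I did not recheck the other bystanders at the end, but the arm never went near them. The gripper is about 100 mm above the cap, reading no contact force.

The side view after the push was blocked by the arm, so the detent check rests on the scene camera and the drop in force. No check disagreed.

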